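# Draw out the sprung gauge rod and hold it at its mark

### The arm

A 6-joint arm with a two-finger parallel gripper is mounted at the origin on a cart in front of the work surface, level with it; the furniture and walls round the work are solid. World frame = base frame: x ahead of the robot, y to its left, z up, the work surface at z = 0. Lengths are in m, angles in rad, forces in N, time in s.
With the tool pointing down it reaches from about 0.3 to 0.875 m from the base axis. Payload 4.2 kg.
Tool frame: the origin (TCP) lies at the very end of the fingers, on their centre line; the grasp point (between the pads) lies bot.hold_point_z behind it (bot.hold_point_z is the distance from the TCP to the grasp point, in m); x points along the fingers, y is the direction in which the jaws open and shut, and the axes are right-handed (so a half turn about x gives the same grasp; the last joint's range is limited). The gripper opens to 85 mm and grips with 20 to 120 N. Pads are 22 mm wide; open, the fingers measure 114 mm over their backs; the gripper's body (76 mm by 85 mm) begins 54 mm behind the grasp point. The pads swing forward as they close: fully open they stand 13 mm farther back than shut.
Start: joints at [-1.316, 0.32, 1.565, -0, 1.257, -0.02], TCP at [0.156, -0.553, 0.231] pointing down, gripper open.
Joint ranges: [-3.11, 3.11], [-0.84, 2.01], [0.21, 2.61], [-1.34, 4.49], [0.05, 2.63], [-2.56, 2.56]. Speed limits (rad/s): [2.57, 2.57, 3.14, 3.14, 3.14, 3.14].

### API

Orientations are given as a unit quaternion [x, y, z, w].
In Python, from plant import bot gives the robot as it stands.
- The arm moves only by the tool servo_tool, never from a script. Its argument "increments" is a list of rows, each a list of 5 numbers: the closure, from 0 (fully open) to 1 (shut), then the shift along the tool's x, y, z normalised to -1 to 1, where 1 is 500 mm, then the turn about the tool's x normalised to -1 to 1, where 1 is pi rad. A call has 1 to 5 rows; each row is the pose to reach, as a shift and turn from the pose commanded when the call began, along the tool's axes at that moment, turning the shorter way round; what a row does not reach only later rows make up. A row lasts 1/12 s, in which the tool goes at most 41.7 mm and 7.16 degrees, less where a joint would pass 70% of its speed; a pose out of reach is approached as far as the arm can. A call with a number of a shift or a turn outside -1 to 1 is refused whole. A call with a gripper value outside its range is refused whole. The fingers move at their own pace and stop on an object; "grip_force" is the grip in N (left out, the last holds). Time passes only in rows, so rows that repeat a pose let the fingers close. It gives the time, the measured TCP pose, the force and the opening at its end, in the units of the state.
- bot.get_obs(): the state, without advancing time (a new reading comes with each control period).
- bot.grab_frame(name): name is "scene" or "top" or "wrist"; returns the picture (480x640x3 uint8, red, green, blue); there is no depth.
- bot.get_calibration(name): a dict with "camera_matrix" (3x3 intrinsics, pixels), "D" ([k1, k2, p1, p2, k3] as OpenCV has them; the pictures are not rectified), "xyz" and "orientation" of the camera in the world; the wrist camera has in their place "hand_eye" (4x4, takes a point from camera to tool coordinates, whose origin is the TCP and whose axes are the tool frame's). Camera axes: x right, y down, z forward; pixel columns grow to the right and rows downward; lengths in m; the calibration is good to about 2 mm. A picture is of the moment at which its call begins: read the wrist's pose just before it. get_calibration takes no time and is no camera call.
- bot.hand_in(): hands the job in, once; it reports no verdict.
The state is a dict: "time_s": time; "q": joint angles; "qd": joint speeds; "joint_efforts": joint torques, N m; "tcp_pos": TCP position; "tool_rot": TCP orientation; "contact_force": force on the tool from outside, world axes, zero at the start; "ft_torque": the same for the moment, N m; "finger_gap": opening from 0.0 (shut) to 1.0 (fully open).
Only numpy, scipy, OpenCV 4.12 (cv2) and the standard library are available. Lean on these libraries where they do the work, as an engineer would, in place of code of your own. Each camera call takes 0.05 s, during which the arm holds its last target.

### The job

The grease tin stands in the way of the telescoping gauge rod: slide it sideways along the grey plate, without lifting it, until it stands wholly on the green spot. Then pull the rod out of its sleeve by the orange grip, against its spring, until its pointer is in line with the red length mark, and finish while still gripping it and holding it steady there. Leave the tape measure and the spark plug box where they are.

Things in the scene. Friction and masses are not known exactly. Their poses are not given: they have to be found in the camera images.
- gauge: Fixed gauge on a T-shaped grey plate, top at z = 8 mm. Origin: on the bench below the sleeve's mouth; x points from the mouth back along the sleeve, z up; the rod comes out along -x. Sleeve from x = 0 to 160 mm, axis z = 45 mm, top z = 62 mm. The plate's stem is 100 mm wide; its cross bar, with three round spots in a row along y at x = -150 mm, spans x -215 to -85 mm, y -195 to 195 mm.
- rod (a joint): How far the telescoping rod is drawn out of the sleeve (m): 0 pushed home by its spring, end stop at 0.135. The pull needs about 3 N at the start, growing by 0.5 N per cm. Let go, the rod springs back.
- grip (a point): Centre of the graspable part of the orange upright pull grip on the rod's outer end, 80 mm above the bench. Grip 22 mm along the rod, 16 mm across it (rounded edges), from 50 to 98 mm above the bench. With the rod home it stands 45 mm in front of the sleeve's mouth. Axes as the gauge's; it moves along the gauge's -x as the rod is drawn out.
- pointer (a point): Lower tip, 12 mm above the bench, of the thin orange pointer blade (3 mm thick) straight below the pull grip. It moves with the rod. Axes as the gauge's.
- length_mark: Red stripe painted across the plate under the rod's path, 6 mm along the rod by 100 mm across; origin at its middle, axes as the gauge's. It lies 75 to 110 mm in front of the pointer's home position; the tin may partly cover it at first.
- green_spot: Green painted spot, flat, 90 mm across, on one wing of the plate, to the left or right of the white one, 130 mm from it; origin at its centre on the plate's top. The tin's destination.
- blue_spot: The same in blue, on the other wing; not used.
- tin: Grease tin, upright cylinder 67 mm across and 58 mm high, about 0.2 to 0.4 kg, dark red with a blue lid (fixed); loose, it starts near the middle of the white spot straight in front of the rod. Origin: centre of its underside; z up.
- tape: Yellow tape measure 66 x 81 x 32 mm lying beside the sleeve; origin centre of the underside. Leave alone.
- plugs: Spark plug box, white and orange, 52 x 96 x 34 mm, lying beside the sleeve; origin centre of the underside. Leave alone.
There are look-alikes about, which are no part of the job. What is meant by the tin is not brown, and is the smaller of those in its own colour.

How it is judged:
On the way, in this order (a step that is already met when the one before it is completed fails the run):
1. the tin stands on the green spot while the rod is still home (horizontal distance between tin and green_spot below 0.012 m and angle between tin's own z axis and vertical below 0.1 rad and height (world z) of tin below 0.012 m and value of joint rod below 0.02 m), for 0.2 s.
2. the rod is gripped and its pointer is at the red mark (x of pointer in the frame of length_mark between -0.006 and 0.006 m and contact force between the fingers and rod above 2 N), for 0.2 s.
At the end, for the whole second after the job is handed in: The tin stands upright on the plate with its centre within 12 mm of the green spot's centre; the fingers grip the rod (over 2 N) and hold it still (under 20 mm/s) with its pointer within 6 mm of the red mark's centre line, measured along the rod (all of step 2 and horizontal distance between tin and green_spot below 0.012 m and angle between tin's own z axis and vertical below 0.1 rad and height (world z) of tin below 0.012 m and velocity of joint rod between -0.02 and 0.02 m/s); the arm keeps its last pose, push and grip.
It fails at once if the tin is lifted off the plate (more than 8 mm) (height (world z) of tin above 0.016 m).
It fails at once if the tin is tipped (angle between tin's own z axis and vertical above 0.25 rad).
It fails at once if the tape measure is disturbed (moved more than 20 mm) (distance of tape from where it was at the start of the episode above 0.02 m).
It fails at once if the spark plug box is disturbed (moved more than 20 mm) (distance of plugs from where it was at the start of the episode above 0.02 m).
It also fails if it takes over 51 s, if anything falls off the work surface, if the arm or the gripper's body presses on something with over 40 N, if the wrist force passes 120 N, or if a joint passes its speed limit or range.

## Working session

There is one attempt and no reset: what is moved stays moved. The work goes in short steps, Python scripts to look and compute and a tool call to move; the robot and the scene stay as the last step left them, time stands still between calls to the robot, and variables do not carry over. Pictures are saved under pics/ and viewed, and the job is handed in when it is done.

Besides the shell and the picture viewer there is one more tool, called after "Call:" in YAML: its name, and indented under it one key for each argument. servo_tool: Moves the arm, as the interface text tells. Its arguments: {"type":"object","properties":{"increments":{"type":"array","items":{"type":"array","items":{"type":"number","minimum":-1,"maximum":1}}},"grip_force":{"type":"number"}},"required":["increments"]}

```bash
ls; mkdir -p pics
python3 - <<'E'
from plant import bot
import cv2
o=bot.get_obs(); print(o, bot.hold_point_z)
for n in ["scene","top","wrist"]:
    c=bot.get_calibration(n); print(n,c)
    im=bot.grab_frame(n); cv2.imwrite(f"pics/{n}0.png",im[:,:,::-1])
E
```

```text
pics
{'time_s': 0.0, 'q': array([-1.31600644e+00,  3.20266217e-01,  1.56569360e+00, -3.13905859e-05,
        1.25741252e+00, -2.00022092e-02]), 'qd': array([-0.00059049, -0.00144815,  0.00042894, -0.00061305,  0.00158642,
        0.00099546]), 'joint_efforts': array([-6.99555276e-04, -4.15525746e+01, -2.34160316e+01, -5.80308529e-05,
        8.37991945e-03, -7.87785154e-06]), 'tcp_pos': array([ 0.1558908 , -0.55295359,  0.23049137]), 'tool_rot': array([-0.70035808, -0.0974753 ,  0.70052644, -0.09622801]), 'contact_force': array([-0.05476069,  0.1445011 , -0.01123967]), 'ft_torque': array([ 0.03344502, -0.01862499,  0.03042592]), 'finger_gap': 1.0017435604690292} 0.0187
scene {'camera_matrix': array([[580.07229434,   0.        , 320.33620305],
       [  0.        , 580.07229434, 242.49489241],
       [  0.        ,   0.        ,   1.        ]]), 'D': array([-0.0141137,  0.       ,  0.       ,  0.       ,  0.       ]), 'xyz': array([0.17419408, 1.13345934, 0.87877462]), 'orientation': array([-0.20830911,  0.88166623, -0.41351882,  0.09096243])}
top {'camera_matrix': array([[603.6169204
[... 254 characters left out ...]
.0946569 ]), 'orientation': array([-0.70493153,  0.70757785, -0.03451002,  0.03484514])}
wrist {'camera_matrix': array([[430.59495401,   0.        , 312.25282546],
       [  0.        , 430.59495401, 236.79040516],
       [  0.        ,   0.        ,   1.        ]]), 'D': array([-0.00867229,  0.        ,  0.        ,  0.        ,  0.        ]), 'hand_eye': array([[ 2.67195988e-04, -3.17630698e-01,  9.48214463e-01,
        -1.42925434e-01],
       [ 9.99999834e-01,  5.69478670e-04, -9.10258596e-05,
         6.62592847e-04],
       [-5.11075304e-04,  9.48214330e-01,  3.17630797e-01,
        -8.17767339e-02],
       [ 0.00000000e+00,  0.00000000e+00,  0.00000000e+00,
         1.00000000e+00]])}
```

View pics/top0.png

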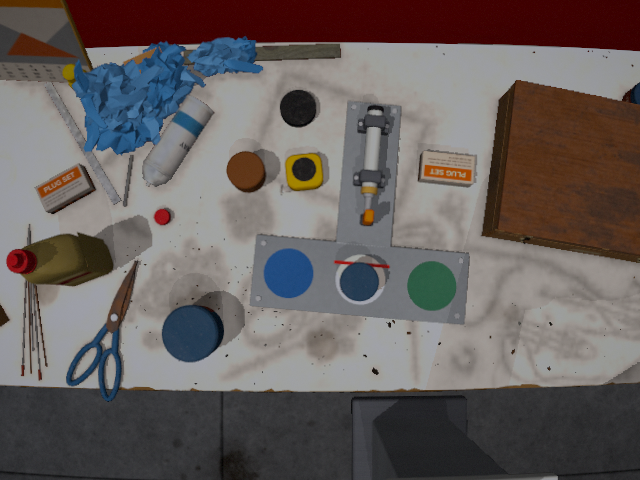

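View pics/scene0.png

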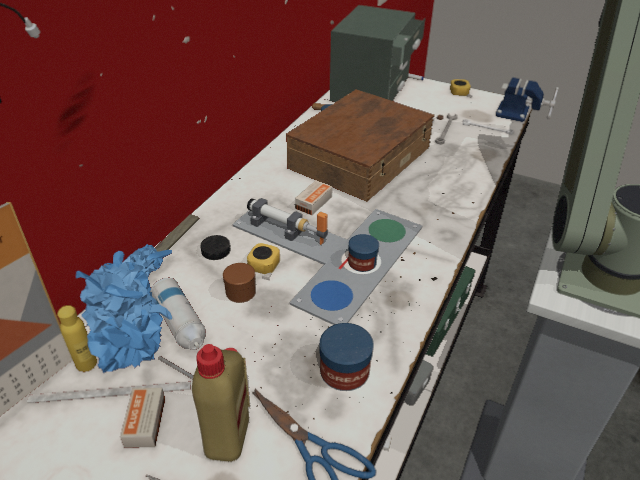

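In the top picture, three things could be taken for the tin: the small blue-lidded one on the white spot at (360,281), the large blue-lidded tin at (193,333), and the brown tin at (246,171). By the description it is (360,281). The green spot is at (432,286), the grip at (367,216) and the red mark at about (360,264). Next I'll check the choice in a close crop and measure.

```bash
cat > h.py <<'E'
import numpy as np, cv2
from scipy.spatial.transform import Rotation as R
from plant import bot
def cam(n,obs=None):
    c=bot.get_calibration(n); K=np.array(c['camera_matrix']);D=np.array(c['D'])
    if n=='wrist':
        T=np.eye(4);T[:3,:3]=R.from_quat(obs['tool_rot']).as_matrix();T[:3,3]=obs['tcp_pos']
        T=T@c['hand_eye'];return K,D,T[:3,3],T[:3,:3]
    return K,D,np.array(c['xyz']),R.from_quat(c['orientation']).as_matrix()
def px2w(C,uv,z):
    K,D,p,M=C
    u=cv2.undistortPoints(np.array(uv,float).reshape(-1,1,2),K,D).reshape(-1,2)
    d=np.c_[u,np.ones(len(u))]@M.T
    return p+d*((z-p[2])/d[:,2])[:,None]
def w2px(C,P):
    K,D,p,M=C
    return cv2.projectPoints((np.array(P,float).reshape(-1,3)-p)@M,np.zeros(3),np.zeros(3),K,D)[0].reshape(-1,2)
def blobs(mask,amin=30):
    n,l,s,c=cv2.connectedComponentsWithStats(mask.astype(np.uint8))
    return [(s[i],c[i],l==i) for i in range(1,n) if s[i][4]>=amin]
E
python3 - <<'E'
from h import *
im=cv2.imread('pics/top0.png')
a=cv2.resize(im[90:330,240:480],None,fx=2.5,fy=2.5,interpolation=cv2.INTER_CUBIC);cv2.imwrite('pics/crop_top.png',a)
s=cv2.imread('pics/scene0.png')
cv2.imwrite('pics/crop_scene.png',cv2.resize(s[180:320,230:430],None,fx=4,fy=4,interpolation=cv2.INTER_CUBIC))
hsv=cv2.cvtColor(im,cv2.COLOR_BGR2HSV)
C=cam('top')
def show(name,lo,hi,z,box):
    m=cv2.inRange(hsv,lo,hi); k=np.zeros_like(m);x0,y0,x1,y1=box;k[y0:y1,x0:x1]=1
    for st,c,mm in blobs((m>0)&(k>0)): print(name,st,c.round(1),px2w(C,c,z).round(4))
box=(240,90,480,330)
show('green',(45,60,40),(90,255,255),.008,box)
show('blue',(95,100,90),(125,255,255),.008,box)
show('lid',(95,60,40),(125,255,110),.058,(330,250,390,310))
show('red',(0,150,120),(6,255,255),.008,box)
show('red2',(170,150,120),(180,255,255),.008,box)
show('orange',(7,150,120),(16,255,255),.098,box)
E
```

```text
green [ 407  261   49   50 1901] [431.3 285.5] [[0.5042 0.0786 0.008 ]]
blue [ 264  248   49   50 1922] [288.1 272.7] [[0.5286 0.3371 0.008 ]]
lid [ 340  263   39   38 1159] [359.  281.5] [[0.5112 0.213  0.058 ]]
red [335 261  18   3  42] [342.7 262.1] [[0.5473 0.2386 0.008 ]]
orange [424 165  47  16 410] [447.3 172.4] [[0.6931 0.0638 0.098 ]]
orange [364 209  10  14  44] [369.  215.8] [[0.6195 0.198  0.098 ]]
```

View pics/crop_top.png

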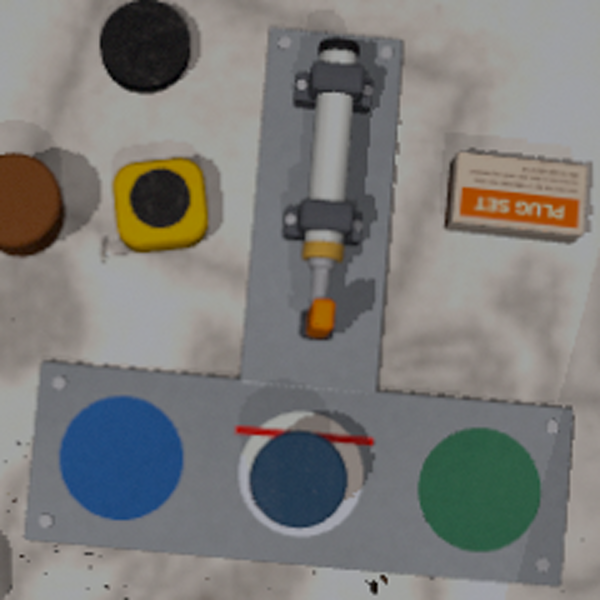

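View pics/crop_scene.png

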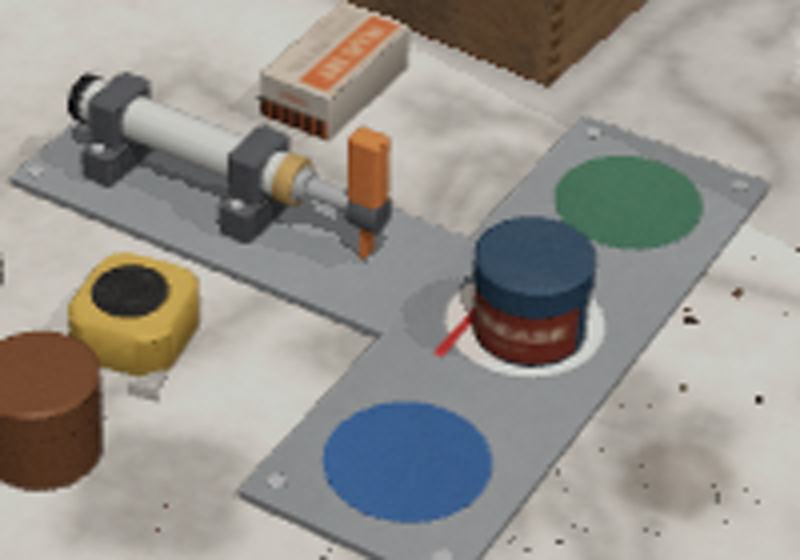

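The crop shows the small dark-red tin with the blue lid and "GREASE" on its side, standing on the white spot at scene crop (535,290). That is the right one. I'll fix the gauge frame from the spot centres and work out the first move.

```bash
cat >> h.py <<'E'
B=np.array([.5286,.3371]);G=np.array([.5042,.0786]);MID=(B+G)/2
gy=(B-G)/np.linalg.norm(B-G); gx=np.array([gy[1],-gy[0]]); ORG=MID+.15*gx
def g2w(x,y): return ORG+x*gx+y*gy
def w2g(p): d=np.array(p)[...,:2]-ORG; return np.stack([d@gx,d@gy],-1)
def go(target,o=None):
    o=o or bot.get_obs(); M=R.from_quat(o['tool_rot']).as_matrix()
    d=M.T@(np.array(target)-o['tcp_pos'])
    y=M[:2,1]; a=np.arctan2(gy[1],gy[0])-np.arctan2(y[1],y[0]); a=(a+np.pi/2)%np.pi-np.pi/2
    # tool x is down: world yaw +a == turn -a about tool x
    print('t',round(o['time_s'],2),'tcp',o['tcp_pos'].round(4),'g',w2g(o['tcp_pos']).round(4),'F',o['contact_force'].round(1),'gap',round(o['finger_gap'],3),'toolx',M[:,0].round(4))
    print('shift norm',(d/.5).round(4),'turn norm',round(-a/np.pi,4),'q',o['q'].round(3))
E
python3 - <<'E'
from h import *
print('org',ORG,'gx',gx,'tin g',w2g([.5112,.2130]),'green g',w2g(G),'home',g2w(-.045,0))
print(R.from_quat(bot.get_obs()['tool_rot']).as_matrix().round(3))
go([.5112,.2130,.13])
E
```

```text
org [0.66573621 0.19375405] gx [ 0.99557475 -0.09397301] tin g [-0.15566095  0.00463855] green g [-0.15       -0.12982451] home [0.62093535 0.19798283]
[[-0.     0.271 -0.962]
 [ 0.001 -0.962 -0.271]
 [-1.    -0.001 -0.   ]]
t 0.15 tcp [ 0.1559 -0.5531  0.2307] g [-0.4374 -0.7914] F [-0.1 -0.7  0.2] gap 0.998 toolx [-3.0e-04  1.3e-03 -1.0e+00]
shift norm [ 0.2031 -1.2816 -1.0996] turn norm 0.1174 q [-1.316  0.32   1.565 -0.     1.257 -0.02 ]
```

Call:
servo_tool:
  increments:
    - [0, 0, -0.32, -0.27, 0.117]
    - [0, 0, -0.32, -0.27, 0.117]
    - [0, 0, -0.32, -0.27, 0.117]
    - [0, 0, -0.32, -0.27, 0.117]
    - [0, 0, -0.32, -0.27, 0.117]
  grip_force: 30

```text
time_s: 0.57
tcp_pos: [0.2423, -0.3618, 0.231]
tool_rot: [-0.706, 0.033, 0.706, 0.033]
contact_force: [1.5, 0.1, -0.6]
finger_gap: 1.003
```

Run:
```python
from h import *
go([.5112,.2130,.13])
```

```text
t 0.57 tcp [ 0.2423 -0.3618  0.231 ] g [-0.3694 -0.5928] F [ 1.5  0.1 -0.6] gap 1.003 toolx [-0.e+00  6.e-04 -1.e+00]
shift norm [ 0.2026 -1.1948 -0.4275] turn norm 0.0 q [-1.007  0.099  1.857  0.     1.186  0.657]
```

Call:
servo_tool:
  increments:
    - [0, 0, -0.4, -0.14, 0]
    - [0, 0, -0.4, -0.14, 0]
    - [0, 0, -0.4, -0.14, 0]
    - [0, 0, -0.4, -0.14, 0]
    - [0, 0, -0.4, -0.14, 0]

```text
time_s: 0.98
tcp_pos: [0.329, -0.1724, 0.2314]
tool_rot: [0.706, -0.033, -0.706, -0.033]
contact_force: [0.5, 0.1, -0.4]
finger_gap: 1.006
```

Call:
servo_tool:
  increments:
    - [0, 0, -0.4, -0.14, 0]
    - [0, 0, -0.4, -0.14, 0]
    - [0, 0, -0.4, -0.14, 0]
    - [0, 0, -0.4, -0.14, 0]
    - [0, 0, -0.4, -0.14, 0]

```text
time_s: 1.4
tcp_pos: [0.4158, 0.0173, 0.2314]
tool_rot: [0.706, -0.033, -0.706, -0.033]
contact_force: [0.2, -0.5, 0.0]
finger_gap: 1.003
```

Run:
```python
from h import *
go([.5112,.2130,.13])
```

```text
t 1.4 tcp [0.4158 0.0173 0.2314] g [-0.2323 -0.1992] F [ 0.2 -0.5  0. ] gap 1.003 toolx [ 4.e-04 -3.e-04 -1.e+00]
shift norm [ 0.2027 -0.4074 -0.1539] turn norm 0.0006 q [ 0.014  0.067  1.892 -0.     1.182  1.677]
```

Call:
servo_tool:
  increments:
    - [0, 0.1, -0.4, -0.15, 0]
    - [0, 0.1, -0.4, -0.15, 0]
    - [0, 0.1, -0.407, -0.154, 0]
    - [0, 0.1, -0.407, -0.154, 0]
    - [0, 0.1, -0.407, -0.154, 0]

```text
time_s: 1.82
tcp_pos: [0.505, 0.1996, 0.1839]
tool_rot: [-0.706, 0.033, 0.706, 0.032]
contact_force: [0.3, 0.3, 1.0]
finger_gap: 1.003
```

Call:
servo_tool:
  increments:
    - [0, 0.06, -0.02, 0, 0]
    - [0, 0.1, -0.02, -0.01, 0]
    - [0, 0.1, -0.02, -0.01, 0]

```text
time_s: 2.07
tcp_pos: [0.5084, 0.207, 0.13]
tool_rot: [-0.703, 0.034, 0.709, 0.031]
contact_force: [-0.4, -1.1, -0.1]
finger_gap: 0.998
```

Run:
```python
from h import *
o=bot.get_obs(); im=bot.grab_frame('wrist'); cv2.imwrite('pics/wrist1.png',im[:,:,::-1])
C=cam('wrist',o); go([.5112,.2130,.13],o)
hsv=cv2.cvtColor(im,cv2.COLOR_RGB2HSV)
for n,lo,hi,z in [('green',(45,60,40),(90,255,255),.008),('blue',(95,60,40),(125,255,255),.058),('red',(0,150,110),(5,255,255),.008),('orange',(7,150,120),(16,255,255),.098)]:
    for st,c,m in blobs(cv2.inRange(hsv,lo,hi)>0,100):
        w=px2w(C,c,z)[0]; print(n,st,c.round(1),w.round(4),w2g(w).round(4))
```

```text
t 2.07 tcp [0.5084 0.207  0.13  ] g [-0.1579 -0.0016] F [-0.4 -1.1 -0.1] gap 0.998 toolx [-0.0085 -0.0036 -1.    ]
shift norm [-0.0002 -0.0125 -0.0045] turn norm 0.001 q [ 0.366  0.368  1.767 -0.     1.016  2.028]
green [  443   142   141   136 14794] [512.8 209.5] [0.5071 0.0776 0.008 ] [-0.147  -0.1306]
blue [   32   141   144   137 15219] [103.3 209.1] [0.5426 0.311  0.058 ] [-0.1336  0.1051]
blue [  235   184   128   126 12007] [298.5 249.2] [0.5114 0.2132 0.058 ] [-0.1555  0.0048]
red [ 228  165  162    9 1283] [307.7 169.3] [0.5446 0.2055 0.008 ] [-0.1217  0.0003]
orange [ 287    0   41   42 1398] [306.6  16.7] [0.6161 0.1986 0.098 ] [-0.0499  0.0001]
```

View pics/wrist1.png

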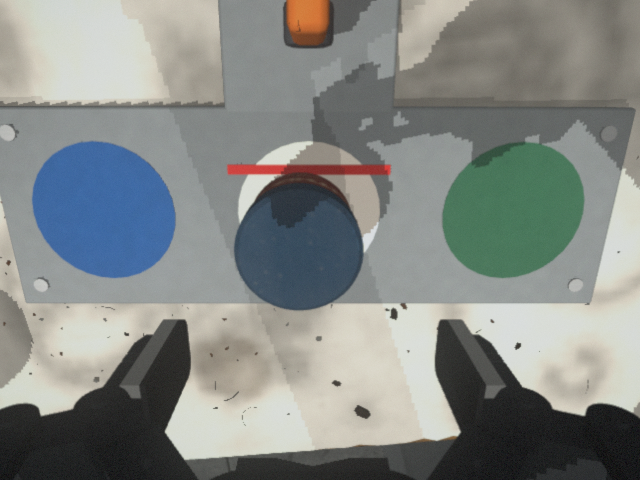

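Wrist view at (320,240): the tin's lid is at (298,249), with green on the right at (513,209), the red mark in full at row 169 and the orange grip at the top. The tin position agrees with the top camera. Next I line up over it and descend.

Call:
servo_tool:
  increments:
    - [0, 0, -0.013, -0.007, 0.001]
    - [0, 0.07, -0.013, -0.007, 0.001]
    - [0, 0.14, -0.013, -0.007, 0.001]
    - [0, 0.21, -0.013, -0.007, 0.001]
    - [0, 0.215, -0.013, -0.007, 0.001]

```text
time_s: 2.53
tcp_pos: [0.5122, 0.2118, 0.0237]
tool_rot: [-0.704, 0.035, 0.709, 0.033]
contact_force: [-1.8, -0.9, -0.0]
finger_gap: 1.003
```

Run:
```python
from h import *
go([.5125,.2130,.022])
cv2.imwrite('pics/scene2.png',bot.grab_frame('scene')[150:350,200:440,::-1].repeat(3,0).repeat(3,1))
```

```text
t 2.53 tcp [0.5122 0.2118 0.0237] g [-0.1546  0.0035] F [-1.8 -0.9 -0. ] gap 1.003 toolx [-0.0072 -0.0028 -1.    ]
shift norm [ 0.0035 -0.0025 -0.0005] turn norm -0.0009 q [0.371 0.502 1.871 0.    0.777 2.039]
```

View pics/scene2.png

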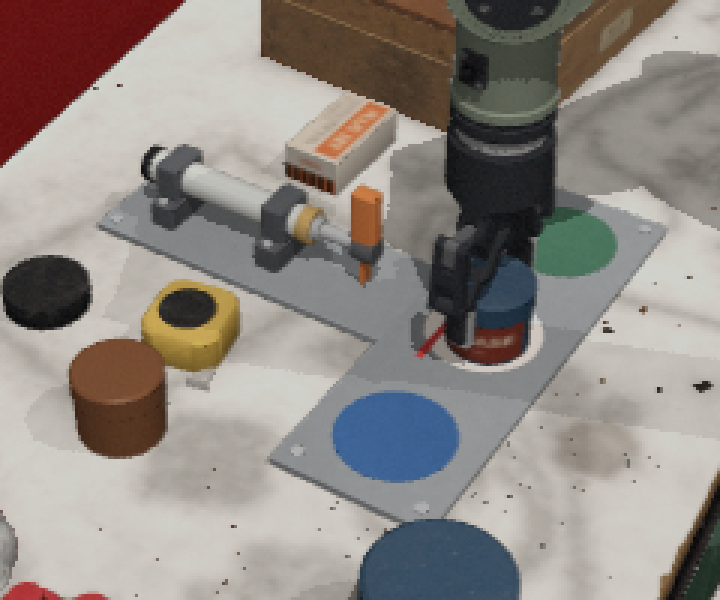

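The fingers straddle the tin, visible in the scene crop at (485,310). Closing gently.

Call:
servo_tool:
  increments:
    - [0.15, 0.002, -0.002, 0, 0]
    - [0.2, 0.002, -0.002, 0, 0]
    - [0.3, 0.002, -0.002, 0, 0]
    - [0.4, 0.002, -0.002, 0, 0]
    - [0.4, 0.002, -0.002, 0, 0]
  grip_force: 25

```text
time_s: 3.0
tcp_pos: [0.5168, 0.2145, 0.029]
tool_rot: [0.708, -0.033, -0.704, -0.034]
contact_force: [0.2, -3.0, 7.6]
finger_gap: 0.774
```

Call:
servo_tool:
  increments:
    - [0.4, 0, 0, 0, 0]
    - [0.4, 0, 0, 0, 0]

```text
time_s: 3.17
tcp_pos: [0.5169, 0.2145, 0.029]
tool_rot: [0.708, -0.033, -0.704, -0.034]
contact_force: [0.2, -2.3, 6.4]
finger_gap: 0.776
```

Run:
```python
from h import *
go([.505,.0785,.0225])
```

```text
t 3.17 tcp [0.5169 0.2145 0.029 ] g [-0.1502  0.0066] F [ 0.2 -2.3  6.4] gap 0.776 toolx [ 0.0056  0.0014 -1.    ]
shift norm [ 0.0126  0.273  -0.0023] turn norm -0.0005 q [ 3.730e-01  4.960e-01  1.863e+00 -1.000e-03  7.770e-01  2.040e+00]
```

Gripped at a gap of 0.776, which is about 66 mm and matches the tin. There is a slight downward press. Now I slide slowly toward green.

Call:
servo_tool:
  increments:
    - [0.4, 0, 0.007, 0, 0]
    - [0.4, 0, 0.02, 0, 0]
    - [0.4, 0, 0.034, 0, 0]
    - [0.4, 0, 0.048, 0, 0]
    - [0.4, 0, 0.062, 0, 0]

```text
time_s: 3.58
tcp_pos: [0.5148, 0.1855, 0.0292]
tool_rot: [0.709, -0.032, -0.704, -0.036]
contact_force: [1.1, 5.4, 5.5]
finger_gap: 0.778
```

Run:
```python
from h import *
go([.505,.0785,.0225])
cv2.imwrite('pics/scene3.png',bot.grab_frame('scene')[150:350,200:440,::-1].repeat(3,0).repeat(3,1))
```

```text
t 3.58 tcp [0.5148 0.1855 0.0292] g [-0.1494 -0.0224] F [1.1 5.4 5.5] gap 0.778 toolx [ 0.008  0.005 -1.   ]
shift norm [ 0.0121  0.2149 -0.0011] turn norm -0.001 q [0.323 0.48  1.896 0.003 0.757 1.989]
```

View pics/scene3.png

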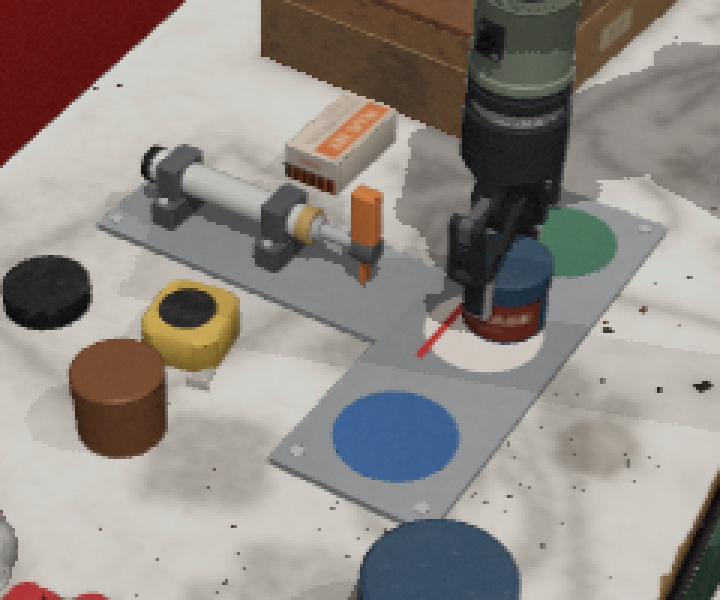

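The scene crop shows the tin at (505,300), upright and sliding along the plate. Continuing.

Call:
servo_tool:
  increments:
    - [0.4, 0, 0.014, 0, 0]
    - [0.4, 0, 0.028, 0, 0]
    - [0.4, 0, 0.042, 0, 0]
    - [0.4, 0, 0.056, 0, 0]
    - [0.4, 0, 0.07, 0, 0]

```text
time_s: 4.05
tcp_pos: [0.5116, 0.1505, 0.0292]
tool_rot: [0.709, -0.033, -0.703, -0.036]
contact_force: [1.5, 5.2, 6.2]
finger_gap: 0.776
```

Call:
servo_tool:
  increments:
    - [0.4, 0, 0.014, 0, 0]
    - [0.4, 0, 0.028, 0, 0]
    - [0.4, 0, 0.042, 0, 0]
    - [0.4, 0, 0.056, 0, 0]
    - [0.4, 0, 0.07, 0, 0]

```text
time_s: 4.47
tcp_pos: [0.5084, 0.1155, 0.0291]
tool_rot: [0.709, -0.033, -0.703, -0.036]
contact_force: [1.0, 6.0, 6.9]
finger_gap: 0.774
```

Run:
```python
from h import *
go([.505,.0785,.0225])
im=bot.grab_frame('scene')
cv2.imwrite('pics/scene4.png',im[150:350,200:440,::-1].repeat(3,0).repeat(3,1))
```

```text
t 4.47 tcp [0.5084 0.1155 0.0291] g [-0.1493 -0.0927] F [1.  6.  6.9] gap 0.774 toolx [ 0.0084  0.0042 -1.    ]
shift norm [ 0.0129  0.0743 -0.0004] turn norm -0.0011 q [0.2   0.449 1.956 0.004 0.727 1.866]
```

View pics/scene4.png

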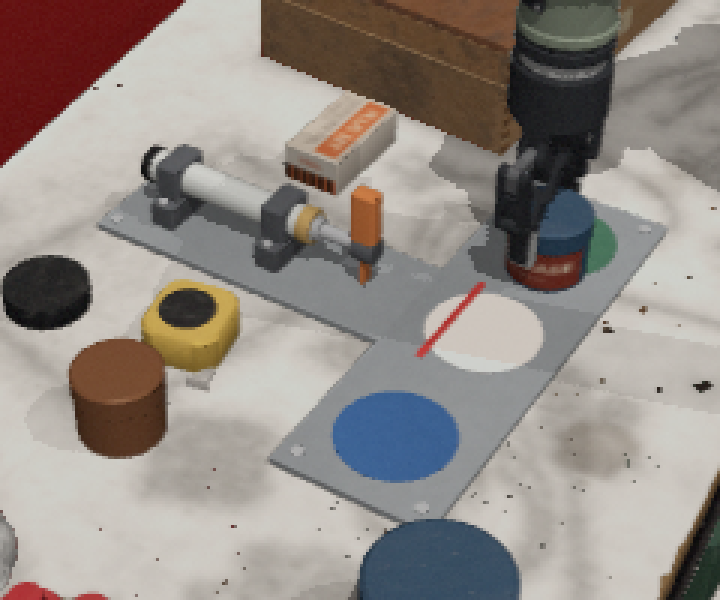

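The tin is at scene crop (548,240), overlapping the green spot's near edge, and still upright. One last stretch, then a look with the wrist and top cameras before I release.

Call:
servo_tool:
  increments:
    - [0.4, 0, 0.014, 0, 0]
    - [0.4, 0, 0.028, 0, 0]
    - [0.4, 0, 0.042, 0, 0]
    - [0.4, 0, 0.056, 0, 0]
    - [0.4, 0, 0.068, 0, 0]

```text
time_s: 4.93
tcp_pos: [0.5052, 0.0814, 0.0291]
tool_rot: [0.709, -0.033, -0.703, -0.036]
contact_force: [0.8, 7.1, 7.4]
finger_gap: 0.776
```

Call:
servo_tool:
  increments:
    - [0.4, 0, 0.006, 0, 0]
    - [0.4, 0, 0.006, 0, 0]

```text
time_s: 5.1
tcp_pos: [0.5048, 0.0778, 0.0291]
tool_rot: [0.709, -0.033, -0.703, -0.036]
contact_force: [1.2, 3.8, 6.9]
finger_gap: 0.778
```

Run:
```python
from h import *
o=bot.get_obs(); im=bot.grab_frame('wrist'); t=bot.grab_frame('top')
go([.505,.0785,.0225],o)
cv2.imwrite('pics/wrist5.png',im[:,:,::-1])
cv2.imwrite('pics/top5.png',t[230:330,340:480,::-1].repeat(5,0).repeat(5,1))
C=cam('wrist',o);print(w2px(C,[[.505,.078,.008],[*o['tcp_pos'][:2],.066]]),w2px(cam('top'),[[.505,.078,.008]]))
```

```text
t 5.1 tcp [0.5048 0.0778 0.0291] g [-0.1494 -0.1305] F [1.2 3.8 6.9] gap 0.778 toolx [ 0.0082  0.0027 -1.    ]
shift norm [ 0.0132 -0.0013 -0.0002] turn norm -0.0012 q [0.129 0.437 1.98  0.002 0.716 1.796]
[[310.60158103 297.52008414]
 [309.82643743 385.77708705]] [[431.65505772 285.07572809]]
```

View pics/wrist5.png

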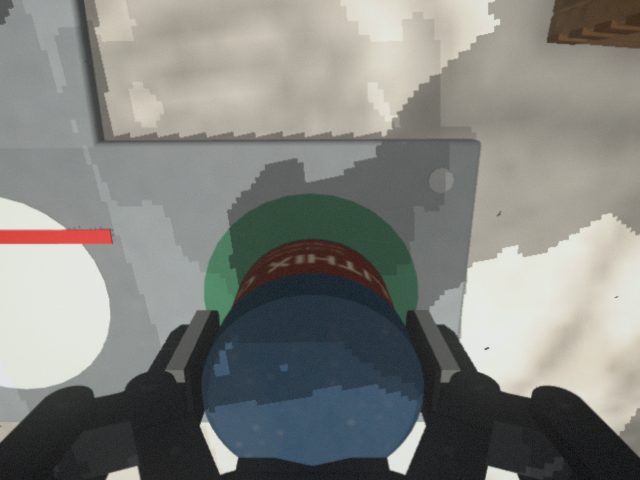

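View pics/top5.png

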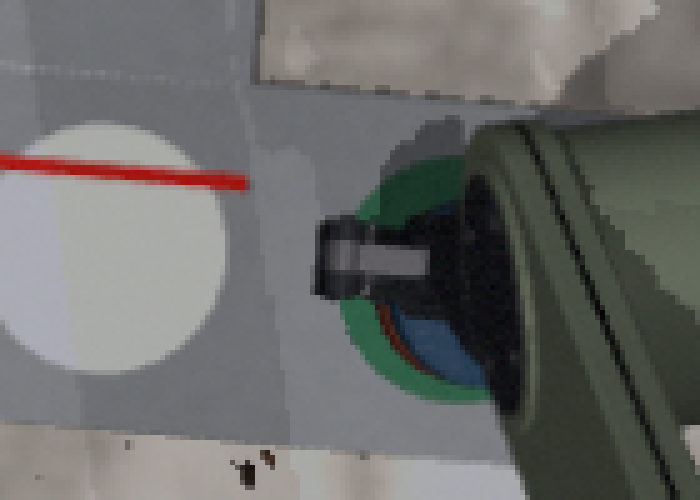

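Wrist view: the tin's lid is centred near (313,380), where the TCP projects to (310,386), and the green rim is visible all round the front. Releasing and retreating upward.

Call:
servo_tool:
  increments:
    - [0.2, 0, 0, 0, 0]
    - [0.1, 0, 0, 0, 0]
    - [0, 0, 0, 0, 0]
    - [0, 0, 0, 0, 0]
    - [0, 0, 0, 0, 0]

```text
time_s: 5.62
tcp_pos: [0.5015, 0.0767, 0.0261]
tool_rot: [-0.706, 0.034, 0.706, 0.034]
contact_force: [0.1, 0.4, -0.4]
finger_gap: 0.998
```

Run:
```python
from h import *
o=bot.get_obs(); im=bot.grab_frame('wrist')
go([.505,.0785,.022],o)
cv2.imwrite('pics/wrist6.png',im[:,:,::-1])
```

```text
t 5.62 tcp [0.5015 0.0767 0.0261] g [-0.1525 -0.1319] F [ 0.1  0.4 -0.4] gap 0.998 toolx [-2.e-04 -1.e-04 -1.e+00]
shift norm [ 0.0082 -0.0042 -0.0067] turn norm -0.0006 q [ 0.129  0.441  1.985 -0.     0.716  1.796]
```

View pics/wrist6.png

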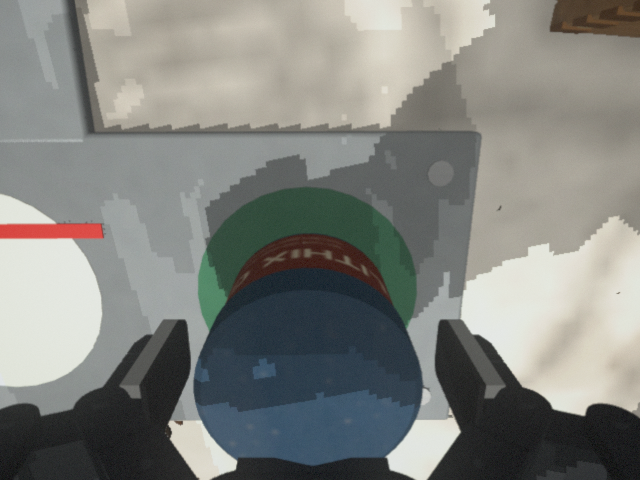

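Both fingers are open and clear of the lid: the pads are at x = 188 and 437, and the lid spans 195–422. Lifting straight up.

Call:
servo_tool:
  increments:
    - [0, -0.05, 0, 0, 0]
    - [0, -0.12, 0, 0, 0]
    - [0, -0.2, 0, 0, 0]
    - [0, -0.26, 0, 0, 0]
    - [0, -0.26, 0, 0, 0]

```text
time_s: 6.08
tcp_pos: [0.5055, 0.0773, 0.1623]
tool_rot: [0.711, -0.033, -0.702, -0.035]
contact_force: [1.2, 0.1, 0.2]
finger_gap: 1.0
```

Call:
servo_tool:
  increments:
    - [0, 0, -0.08, 0, 0]
    - [0, 0, -0.16, 0, 0]
    - [0, 0, -0.24, 0, 0]
    - [0, 0, -0.26, 0, 0]
    - [0, 0, -0.26, 0, 0]

```text
time_s: 6.5
tcp_pos: [0.5139, 0.2087, 0.1553]
tool_rot: [-0.706, 0.033, 0.707, 0.033]
contact_force: [-0.5, -0.0, 0.8]
finger_gap: 1.002
```

Run:
```python
from h import *
o=bot.get_obs(); im=bot.grab_frame('wrist'); t=bot.grab_frame('top')
go([*g2w(-.1,0),.16],o)
cv2.imwrite('pics/wrist7.png',im[:,:,::-1]); cv2.imwrite('pics/top7.png',t[:,:,::-1])
cv2.imwrite('pics/top7c.png',t[180:330,240:480,::-1].repeat(3,0).repeat(3,1))
```

```text
t 6.5 tcp [0.5139 0.2087 0.1553] g [-0.1525  0.0006] F [-0.5 -0.   0.8] gap 1.002 toolx [-6.e-04  1.e-04 -1.e+00]
shift norm [-0.0095  0.0013 -0.1051] turn norm 0.0006 q [0.365 0.348 1.726 0.    1.068 2.028]
```

View pics/wrist7.png

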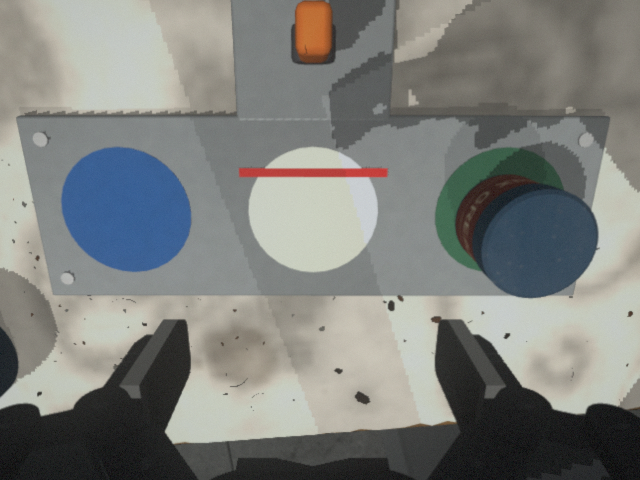

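View pics/top7c.png

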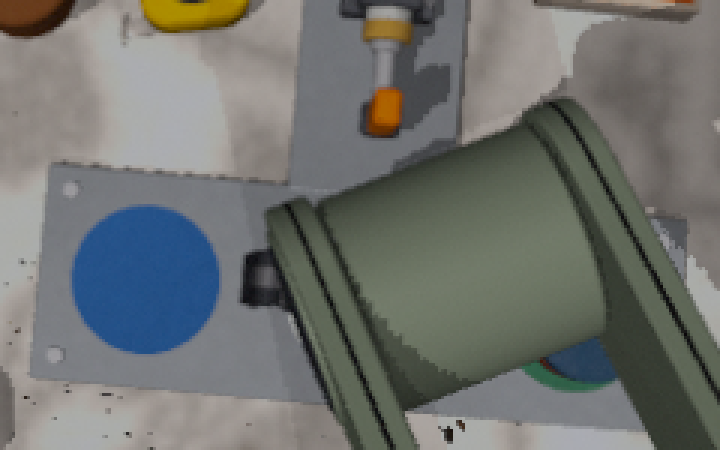

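Wrist view: the tin's lid is at (540,242), with green showing to its left. The white spot is at (313,209), the red mark at row 172 and the grip at (314,30). Now I measure these precisely.

Run:
```python
from h import *
o=bot.get_obs(); im=cv2.imread('pics/wrist7.png'); C=cam('wrist',o)
hsv=cv2.cvtColor(im,cv2.COLOR_BGR2HSV)
def cont(m): 
    return max(cv2.findContours(m,cv2.RETR_EXTERNAL,cv2.CHAIN_APPROX_NONE)[0],key=cv2.contourArea).reshape(-1,2)
def circ(p):  # hull fit in world coordinates
    A=np.c_[2*p[:,:2],np.ones(len(p))]; s=np.linalg.lstsq(A,(p[:,:2]**2).sum(1),rcond=None)[0]
    return s[:2],np.sqrt(s[2]+s[0]**2+s[1]**2)
def boxm(m,x0,y0,x1,y1): k=np.zeros_like(m);k[y0:y1,x0:x1]=m[y0:y1,x0:x1];return k
mb=boxm(cv2.inRange(hsv,(95,80,60),(125,255,255)),40,130,210,290)
c,r=circ(px2w(C,cont(mb),.008)); print('blue',c.round(4),w2g(c).round(4),r)
lid=boxm(cv2.inRange(hsv,(95,60,20),(125,255,255)),470,170,620,310)
p=px2w(C,cont(lid),.066); 
c2,r2=circ(p); print('lid',c2.round(4),w2g(c2).round(4),r2,'tin-blue g',(w2g(c2)-w2g(c)).round(4),'want [0,-.26]')
red=cv2.inRange(hsv,(0,150,110),(5,255,255)); red=boxm(red,200,150,420,190)
for st,cc,m in blobs(red>0,100):
    w=px2w(C,cc,.008)[0]; print('red',st,w2g(w).round(4),'rel blue x',(w2g(w)-w2g(c)).round(4))
org=boxm(cv2.inRange(hsv,(7,150,110),(18,255,255)),270,0,360,80)
for st,cc,m in blobs(org>0,100):print('orange',st,cc)
for x in (-.034,-.045,-.056): print(x,w2px(C,[[*g2w(x,0),.098],[*g2w(x,0),.08],[*g2w(x,0),.05]]).round(1).tolist())
# green visible left arc circle
g=boxm(cv2.inRange(hsv,(45,60,40),(90,255,255)),420,130,580,290)
q=cont(g); q=q[(q[:,0]<470)|(q[:,1]<165)]
c3,r3=circ(px2w(C,q,.008)); print('green arc',w2g(c3).round(4),r3)
# top with red
t=cv2.imread('pics/top0.png');ht=cv2.cvtColor(t,cv2.COLOR_BGR2HSV)
m=boxm(cv2.inRange(ht,(0,130,90),(8,255,255)),325,250,400,275)|boxm(cv2.inRange(ht,(172,130,90),(180,255,255)),325,250,400,275)
ys,xs=np.nonzero(m);P=w2g(px2w(cam('top'),np.c_[xs,ys],.008)); print('red top',P.mean(0),P.min(0),P.max(0))
```

```text
blue [0.5286 0.334 ] [-0.1497  0.1268] 0.04459309811355023
lid [0.502  0.0782] [-0.1522 -0.1304] 0.034552040144989714 tin-blue g [-0.0024 -0.2572] want [0,-.26]
red [ 240  169  147    8 1046] [-0.122  -0.0044] rel blue x [ 0.0278 -0.1311]
orange [ 295    1   36   59 1882] [312.79596174  28.52709883]
-0.034 [[304.9, -0.7], [305.4, 7.4], [306.2, 18.1]]
-0.045 [[305.0, 28.4], [305.6, 33.9], [306.3, 41.1]]
-0.056 [[305.1, 56.5], [305.7, 59.5], [306.4, 63.5]]
green arc [-0.1475 -0.1334] 0.04085792578459867
red top [-0.1219349  -0.00158443] [-0.12472659 -0.04872066] [-0.11878512  0.04933875]
```

The tin is about 3–4 mm from the green centre, within the 12 mm tolerance. The red mark is at gauge x ≈ -122 mm in both cameras, so the draw is about 77 mm. Moving above the grip.

Run:
```python
from h import *
go([*g2w(-.045,0),.15])
```

```text
t 6.6 tcp [0.5135 0.2057 0.1553] g [-0.1527 -0.0024] F [-0.   0.1 -0.7] gap 1.0 toolx [-0.0016 -0.0014 -1.    ]
shift norm [ 0.0103 -0.0049 -0.2154] turn norm -0.0002 q [ 3.610e-01  3.460e-01  1.729e+00 -1.000e-03  1.069e+00  2.027e+00]
```

Call:
servo_tool:
  increments:
    - [0, 0, -0.005, -0.07, 0]
    - [0, 0, -0.005, -0.14, 0]
    - [0, 0, -0.005, -0.2, 0]
    - [0, 0, -0.005, -0.215, 0]
    - [0, 0, -0.005, -0.215, 0]

```text
time_s: 7.02
tcp_pos: [0.6228, 0.196, 0.1552]
tool_rot: [-0.706, 0.035, 0.706, 0.035]
contact_force: [0.0, -0.5, 0.0]
finger_gap: 1.0
```

Run:
```python
from h import *
o=bot.get_obs(); im=bot.grab_frame('wrist')
go([*g2w(-.045,0),.062],o)
cv2.imwrite('pics/wrist8.png',im[:,:,::-1])
C=cam('wrist',o);print(w2px(C,[[*g2w(-.045,0),.098],[*g2w(-.056,0),.098],[*o['tcp_pos'][:2],.098]]))
```

```text
t 7.02 tcp [0.6228 0.196  0.1552] g [-0.043  -0.0018] F [ 0.  -0.5  0. ] gap 1.0 toolx [-6.e-04 -8.e-04 -1.e+00]
shift norm [ 0.1863 -0.0037  0.004 ] turn norm -0.0016 q [ 2.880e-01  4.930e-01  1.485e+00 -1.000e-03  1.165e+00  1.958e+00]
[[307.51989102 268.79767406]
 [307.69290329 288.70292799]
 [311.00467885 265.05861154]]
```

View pics/wrist8.png

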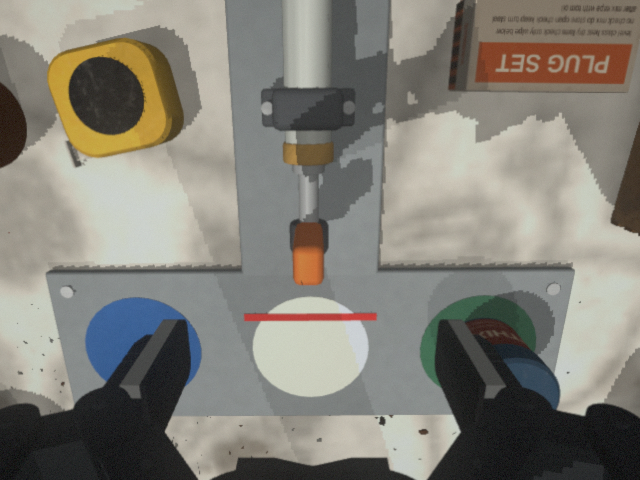

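The grip's top is centred at (308,266), between the pads at x = 188 and 437, and matches the projection at (308,269). Descending.

Call:
servo_tool:
  increments:
    - [0, 0.06, -0.003, 0.004, 0]
    - [0, 0.12, -0.003, 0.004, 0]
    - [0, 0.17, -0.003, 0.004, 0]
    - [0, 0.185, -0.003, 0.004, 0]
    - [0, 0.185, -0.003, 0.004, 0]

```text
time_s: 7.48
tcp_pos: [0.6165, 0.1991, 0.0616]
tool_rot: [-0.704, 0.035, 0.708, 0.033]
contact_force: [-0.3, 0.2, 0.4]
finger_gap: 0.999
```

Run:
```python
from h import *
o=bot.get_obs(); im=bot.grab_frame('scene')
go([*g2w(-.045,0),.062],o)
cv2.imwrite('pics/scene9.png',im[150:350,200:440,::-1].repeat(3,0).repeat(3,1))
```

```text
t 7.48 tcp [0.6165 0.1991 0.0616] g [-0.0495  0.0007] F [-0.3  0.2  0.4] gap 0.999 toolx [-0.0059 -0.0019 -1.    ]
shift norm [-0.0009  0.0015 -0.009 ] turn norm -0.0006 q [ 0.295  0.573  1.602 -0.     0.973  1.962]
```

View pics/scene9.png

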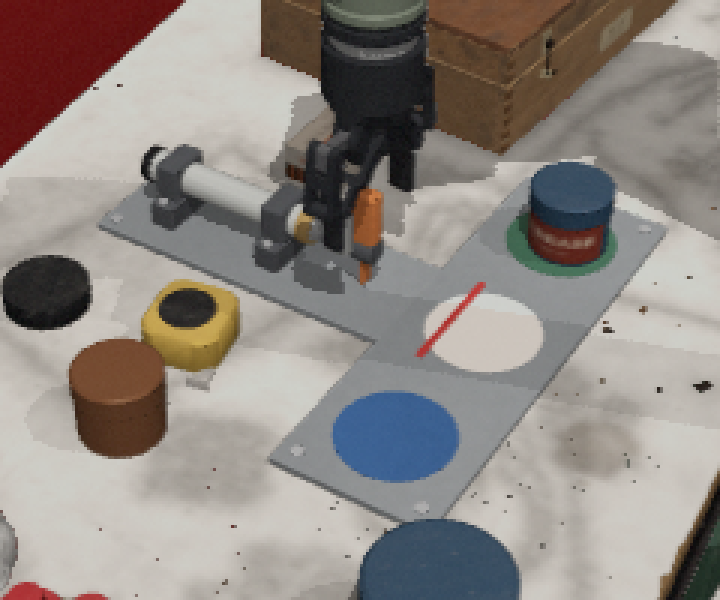

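The tin stands on green in the scene crop at (568,215), with a green rim showing all round. The fingers straddle the orange grip at (368,220). Closing on it.

Call:
servo_tool:
  increments:
    - [0.3, 0, 0, -0.006, 0]
    - [0.6, 0, 0, -0.006, 0]
    - [0.9, 0, 0, -0.006, 0]
    - [1, 0, 0, -0.006, 0]
    - [1, 0, 0, -0.006, 0]
  grip_force: 60

```text
time_s: 7.95
tcp_pos: [0.6227, 0.1999, 0.0644]
tool_rot: [0.707, -0.034, -0.706, -0.034]
contact_force: [-0.4, -0.9, -0.7]
finger_gap: 0.299
```

Call:
servo_tool:
  increments:
    - [1, 0, 0, 0, 0]
    - [1, 0, 0, 0, 0]
    - [1, 0, 0, 0, 0]
    - [1, 0, 0, 0, 0]
    - [1, 0, 0, 0, 0]

```text
time_s: 8.37
tcp_pos: [0.6224, 0.1983, 0.0644]
tool_rot: [0.706, -0.034, -0.706, -0.033]
contact_force: [-0.5, -5.6, 3.8]
finger_gap: 0.179
```

Run:
```python
from h import *
o=bot.get_obs(); im=bot.grab_frame('wrist')
go([*g2w(-.045-.077,0),.062],o)
cv2.imwrite('pics/wrist10.png',im[:,:,::-1])
```

```text
t 8.37 tcp [0.6224 0.1983 0.0644] g [-0.0435  0.0005] F [-0.5 -5.6  3.8] gap 0.179 toolx [ 1.0e-04 -2.4e-03 -1.0e+00]
shift norm [0.0047 0.0011 0.157 ] turn norm -0.0003 q [ 0.292  0.575  1.59  -0.003  0.978  1.959]
```

View pics/wrist10.png

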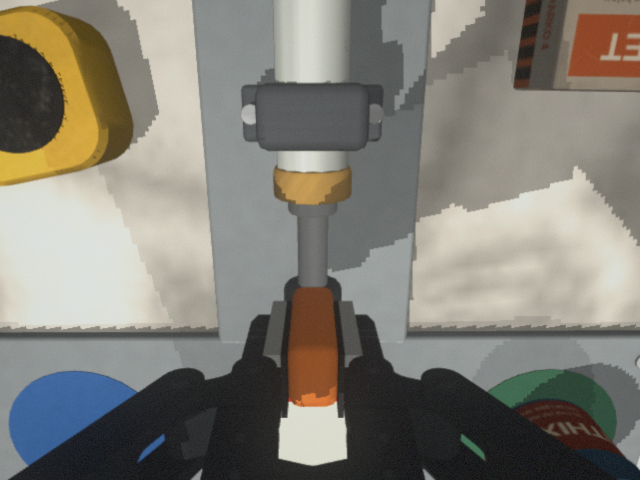

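The grip is held between both pads at (313,345); the gap of 0.179 is about 15 mm, matching the grip's 16 mm. Now pulling along gauge -x.

Call:
servo_tool:
  increments:
    - [1, 0, 0, 0.008, 0]
    - [1, 0, 0, 0.02, 0]
    - [1, 0, 0, 0.034, 0]
    - [1, 0, 0, 0.048, 0]
    - [1, 0, 0, 0.062, 0]

```text
time_s: 8.83
tcp_pos: [0.5932, 0.2011, 0.0644]
tool_rot: [0.708, -0.034, -0.705, -0.033]
contact_force: [4.8, -6.1, 1.8]
finger_gap: 0.174
```

Call:
servo_tool:
  increments:
    - [1, 0, 0, 0.014, 0]
    - [1, 0, 0, 0.028, 0]
    - [1, 0, 0, 0.042, 0]
    - [1, 0, 0, 0.056, 0]
    - [1, 0, 0, 0.07, 0]

```text
time_s: 9.25
tcp_pos: [0.5589, 0.2043, 0.0644]
tool_rot: [0.708, -0.034, -0.704, -0.033]
contact_force: [7.2, -7.4, -0.0]
finger_gap: 0.18
```

Run:
```python
from h import *
go([*g2w(-.045-.077,0),.062])
im=bot.grab_frame('scene')
cv2.imwrite('pics/scene11.png',im[150:350,200:440,::-1].repeat(3,0).repeat(3,1))
```

```text
t 9.25 tcp [0.5589 0.2043 0.0644] g [-0.1074  0.0004] F [ 7.2 -7.4 -0. ] gap 0.18 toolx [ 0.0051 -0.0026 -1.    ]
shift norm [0.0046 0.0008 0.0292] turn norm -0.0002 q [ 0.333  0.496  1.742 -0.005  0.899  2.002]
```

View pics/scene11.png

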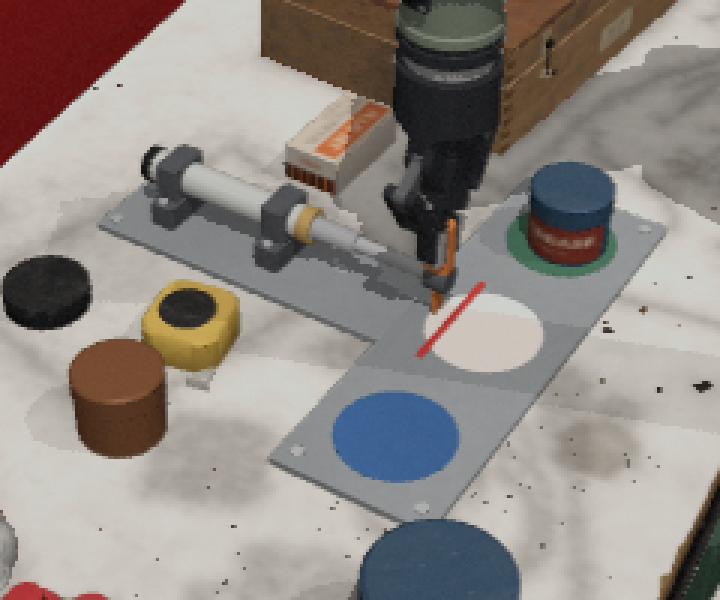

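The rod is following. The pointer tip is at scene crop (434,312), about 13 mm short of the red line.

Call:
servo_tool:
  increments:
    - [1, 0, 0, 0.01, 0]
    - [1, 0, 0, 0.02, 0]
    - [1, 0, 0, 0.027, 0]
    - [1, 0, 0, 0.027, 0]
    - [1, 0, 0, 0.027, 0]

```text
time_s: 9.72
tcp_pos: [0.5455, 0.2056, 0.0644]
tool_rot: [0.708, -0.034, -0.705, -0.032]
contact_force: [6.6, -7.7, 0.2]
finger_gap: 0.177
```

Run:
```python
from h import *
go([*g2w(-.045-.077,0),.062])
im=bot.grab_frame('scene')[:,:,::-1]
cv2.imwrite('pics/scene12f.png',im)
cv2.imwrite('pics/scene12.png',cv2.resize(im[220:280,310:390],None,fx=10,fy=10,interpolation=cv2.INTER_CUBIC))
C=cam('scene')
print(((w2px(C,[[*g2w(-.045,0),.012],[*g2w(-.122,0),.012],[*g2w(-.122,0),.008],[*g2w(-.122,.05),.008],[*g2w(-.122,-.05),.008],[*g2w(-.112,0),.012]])-[310,220])*10).round(1))
```

```text
t 9.72 tcp [0.5455 0.2056 0.0644] g [-0.1208  0.0004] F [ 6.6 -7.7  0.2] gap 0.177 toolx [ 0.0048 -0.0028 -1.    ]
shift norm [0.0047 0.0009 0.0023] turn norm -0.0001 q [ 0.343  0.481  1.772 -0.005  0.886  2.011]
[[116.7 225.1]
 [404.9 341.5]
 [404.1 354.8]
 [293.8 479.7]
 [509.  235.9]
 [366.7 326.1]]
```

View pics/scene12.png

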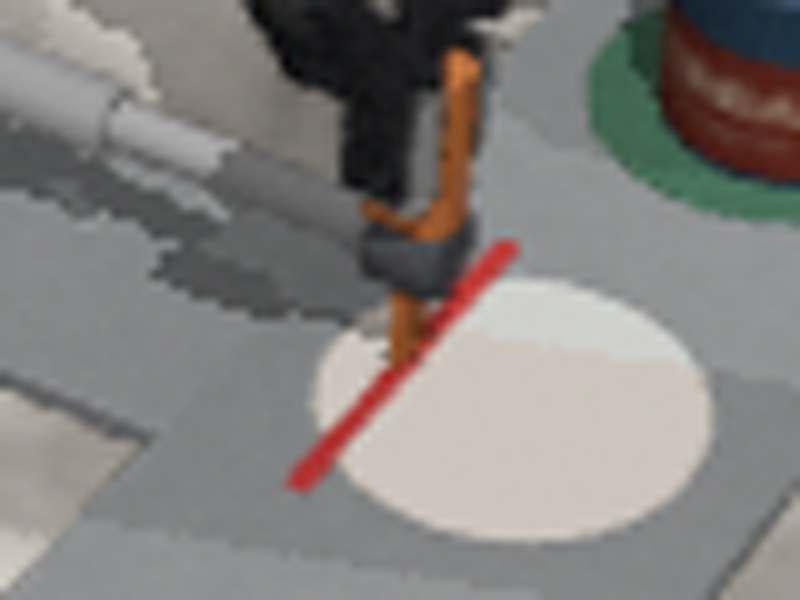

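The pointer's tip meets the red stripe near (400,365) in the crop. I'll quantify that with the scene camera and get a second view from the wrist.

Run:
```python
from h import *
C=cam('scene'); im=cv2.imread('pics/scene12f.png')
crop=cv2.resize(im[245:272,335:365],None,fx=20,fy=20,interpolation=cv2.INTER_NEAREST); cv2.imwrite('pics/scene12n.png',crop)
f=lambda u,v,z: w2g(px2w(C,[[310+u/10,220+v/10]],z)[0]).round(4)
print('mark ends',f(300,482,.008),f(513,248,.008))
o=bot.get_obs(); w=bot.grab_frame('wrist'); cv2.imwrite('pics/wrist13.png',w[:,:,::-1])
```

```text
mark ends [-0.1236  0.0499] [-0.1249 -0.0466]
```

View pics/scene12n.png

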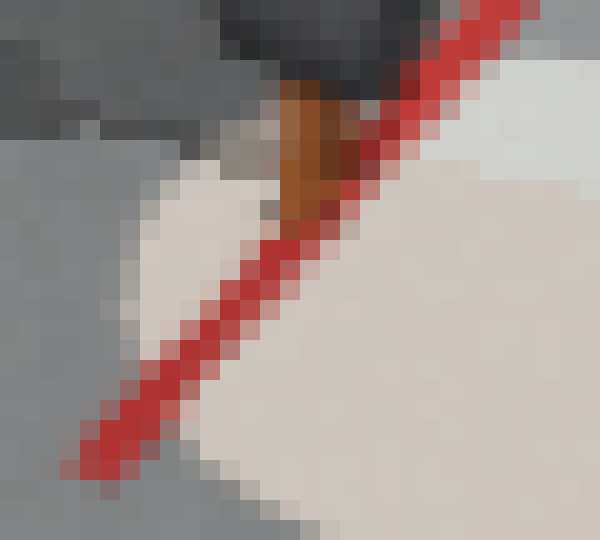

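View pics/wrist13.png

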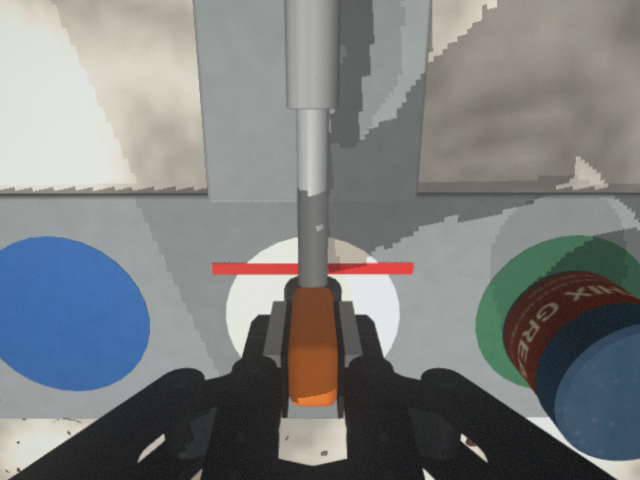

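Run:
```python
from h import *
C=cam('scene'); im=cv2.imread('pics/scene12f.png').astype(int)
f=lambda u,v,z: w2g(px2w(C,[[u,v]],z)[0]).round(4)
for r in range(250,259): print(r,[tuple(im[r,c,::-1]) for c in range(347,356)])
print('tip',f(349.2,256.4,.012),f(350.2,256.4,.012),f(349.2,255.5,.012),f(351.5,254.5,.012))
# mark line: from red pixels centroid, away from pointer
h=cv2.cvtColor(im.astype(np.uint8),cv2.COLOR_BGR2HSV);m=(cv2.inRange(h,(0,140,100),(5,255,255))>0)|(cv2.inRange(h,(174,140,100),(180,255,255))>0)
ys,xs=np.nonzero(m[240:272,335:366]);xs+=335;ys+=240
P=w2g(px2w(C,np.c_[xs,ys],.008)); low=P[:,1]>.015; print('mark lower part x',P[low,0].mean(),'upper',P[P[:,1]<-.025,0].mean())
```

```text
250 [(np.int64(101), np.int64(101), np.int64(102)), (np.int64(133), np.int64(122), np.int64(117)), (np.int64(147), np.int64(99), np.int64(64)), (np.int64(133), np.int64(75), np.int64(40)), (np.int64(104), np.int64(58), np.int64(31)), (np.int64(110), np.int64(76), np.int64(61)), (np.int64(133), np.int64(119), np.int64(114)), (np.int64(151), np.int64(63), np.int64(59)), (np.int64(190), np.int64(59), np.int64(56))]
251 [(np.int64(143), np.int64(136), np.int64(129)), (np.int64(159), np.int64(148), np.int64(139)), (np.int64(147), np.int64(99), np.int64(64)), (np.int64(134), np.int64(75), np.int64(40)), (np.int64(106), np.int64(63), np.int64(37)), (np.int64(123), np.int64(81), np.int64(59)), (np.int64(139), np.int64(63), np.int64(59)), (np.int64(148), np.int64(43), np.int64(40)), (np.int64(191), np.int64(83), np.int64(80))]
252 [(np.int64(138), np.int64(131), np.int64(124)), (np.int64(139), np.int64(126), np.int64(117)), (np.int64(141), np.int64(92), np.int64(56)), (np.int64(132), np.int64(73), np.int64(39)), (np.int64(104), np.int64(56), np.int64(29)), (np.int64(109), np.int64(45), np.int
[... 2113 characters left out ...]
int64(204), np.int64(196), np.int64(188)), (np.int64(204), np.int64(196), np.int64(189)), (np.int64(204), np.int64(197), np.int64(188))]
258 [(np.int64(180), np.int64(85), np.int64(79)), (np.int64(175), np.int64(52), np.int64(49)), (np.int64(179), np.int64(93), np.int64(88)), (np.int64(198), np.int64(173), np.int64(165)), (np.int64(205), np.int64(197), np.int64(189)), (np.int64(205), np.int64(197), np.int64(189)), (np.int64(204), np.int64(197), np.int64(189)), (np.int64(205), np.int64(197), np.int64(189)), (np.int64(205), np.int64(198), np.int64(189))]
tip [-0.1233  0.0083] [-0.1253  0.0071] [-0.1218  0.0056] [-0.1245 -0.0002]
mark lower part x -0.12159105728373161 upper -0.12094913644649981
```

All measures agree within about 2 mm:
- **Scene camera:** pointer tip at x ≈ -123 to -124 mm; the mark at -121 by one reading and -124 by another.
- **Arm pose:** draw of 77.3 mm against 77 wanted.
- **Slip:** the grip sits at the same wrist pixels as before the pull, so it hasn't slipped.

I'll hold to settle and recheck.

Call:
servo_tool:
  increments:
    - [1, 0, 0, 0, 0]
    - [1, 0, 0, 0, 0]
    - [1, 0, 0, 0, 0]
    - [1, 0, 0, 0, 0]
    - [1, 0, 0, 0, 0]

```text
time_s: 10.23
tcp_pos: [0.5457, 0.2055, 0.0644]
tool_rot: [0.708, -0.034, -0.705, -0.033]
contact_force: [5.7, -8.1, 0.4]
finger_gap: 0.176
```

Run:
```python
from h import *
o=bot.get_obs(); go([*g2w(-.1220,0),.062],o); print('qd',o['qd'].round(4))
im=bot.grab_frame('scene')[:,:,::-1]
cv2.imwrite('pics/scene14.png',cv2.resize(im[190:290,300:433],None,fx=6,fy=6,interpolation=cv2.INTER_CUBIC))
```

```text
t 10.23 tcp [0.5457 0.2055 0.0644] g [-0.1206  0.0004] F [ 5.7 -8.1  0.4] gap 0.176 toolx [ 0.0049 -0.0027 -1.    ]
shift norm [0.0047 0.0009 0.0029] turn norm -0.0001 q [ 0.343  0.481  1.771 -0.005  0.886  2.011]
qd [ 0.0008 -0.      0.0005 -0.0001 -0.0005  0.0008]
```

View pics/scene14.png

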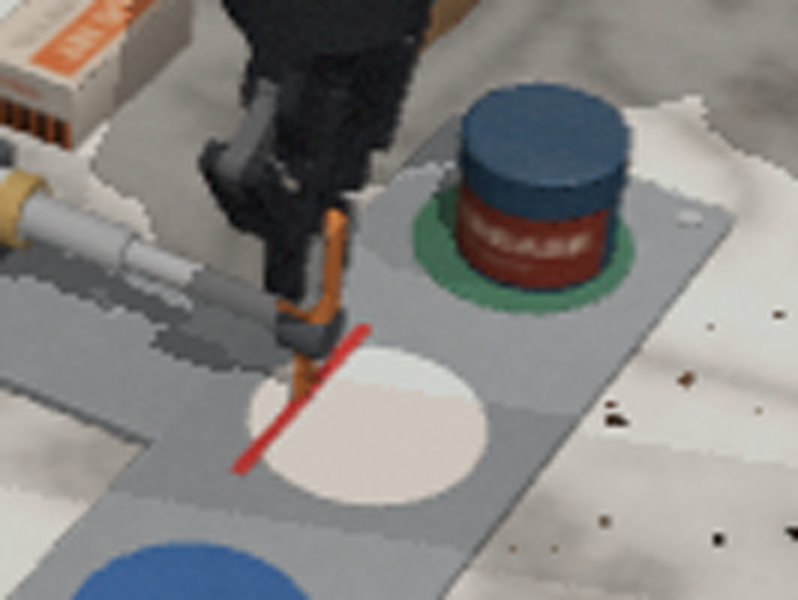

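The pointer is on the red line at crop (300,397), the tin is inside the green rim at (535,240), and the joints are still. Handing in.

```bash
python3 -c "
from plant import bot
print(bot.hand_in())"
```

```text
the job is handed in; nothing more can be done
None
```

I slid the grease tin along the plate onto the green spot, then drew the rod out about 77 mm until its pointer met the red mark. I handed the job in at about 10 s, still gripping the rod and holding it; no verdict was reported.

- **Tin:** the wrist camera put it about 3–4 mm from the green centre after release (12 mm allowed). It stood upright with green visible all round. It showed slightly off-centre to the right in the last scene view.
- **Pointer:** the arm's travel put it within about 1 mm of the mark. The scene camera put it within about 2 mm (6 mm allowed).
- **Grip:** the gap was steady at about 15 mm on the 16 mm grip, with no visible slip. The joints were practically still.
- **Disagreements:** the wrist camera read about 3 mm off the top camera for the spot positions. The scene camera gave the mark as -121 mm or -124 mm depending on the method; the top and wrist cameras both gave -122 mm. All of these are inside the tolerances.
- **Tape measure and spark plug box:** I never went near either. I did not measure their positions at the end.

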